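# Pack the trinket boxes and close the gift tray

## Robot

A 6-joint arm with a two-finger parallel gripper is mounted at the origin on the work surface. World frame = base frame: x ahead of the robot, y to its left, z up, the work surface at z = 0. Lengths are in m, angles in rad, forces in N, time in s.
With the tool pointing down it reaches from about 0.275 to 0.875 m from the base axis. Payload 12.5 kg.
Tool frame: the origin (TCP) lies on the centre line of the jaws, within the pads' length; the fingertips stand r.finger_overhang ahead of it and the grasp point (between the pads) lies 3 mm ahead of it (r.finger_overhang is the distance from the TCP to the fingertips, in m); z points along the fingers, y is the line along which they close (so a half turn about z gives the same grasp; the last joint's range is limited). The gripper opens to 85 mm and grips with 20 to 120 N. Pads are 22 mm wide; open, the fingers measure 114 mm over their backs; the gripper's body (76 mm by 85 mm) begins 54 mm behind the grasp point. The pads swing forward as they close: fully open they stand 13 mm farther back than shut.
Start: joints at [-1.35, 0.351, 1.652, -0, 1.139, -0.085], TCP at [0.166, -0.524, 0.253] pointing down, gripper open.
Joint ranges: [-2.75, 2.75], [-0.79, 2.1], [0.01, 2.65], [-1.57, 4.71], [0.07, 3.14], [-2.87, 2.87]. Speed limits (rad/s): [2.22, 2.22, 2.79, 3.14, 3.14, 3.14].

## Interface

Orientations are given as a unit quaternion [x, y, z, w].
In Python, from cell import r, optics gives the robot as it stands. The module is installed in compiled form; this text tells all that it offers. Calls block until the motion is done:
- r.move_to(position, orientation): joint-space move of the TCP to a pose.
- r.move_linear(position, rot=None, vel=0.15): straight line of the TCP; rot=None keeps the orientation; vel is the mean speed in m/s.
- r.set_joints(angles): joint-space move.
- r.set_gripper(opening, squeeze=None): opening from 0.0 (shut) to 1.0 (fully open); squeeze is the grip in N (None keeps the last); returns when the fingers have stopped.
- r.sleep(seconds).
- r.inverse_kinematics(position, orientation): joint angles nearest the present ones, or None.
- optics.get_image(name): name is "scene" or "side" or "wrist"; returns a dict with "pixels" (480x640x3 uint8, red, green, blue), "depth" (480x640 float32, m along the optical axis (not along the pixel's ray), 0 where there is no reading), "fx", "fy", "cx", "cy" (pixels), "D" ([k1, k2, p1, p2, k3] as OpenCV has them; the pictures are not rectified), "camera_from_world" (4x4, takes a point from world to camera coordinates); the wrist camera has in their place "mount" (4x4, takes a point from camera to tool coordinates, whose origin is the TCP and whose axes are the flange's). Camera axes: x right, y down, z forward; pixel columns grow to the right and rows downward; lengths in m; the calibration is good to about 2 mm. A picture is of the moment at which its call begins: read the wrist's pose just before it.
A pose or a line that the arm cannot do raises r.PlanningError and nothing moves.
- r.hand_in(): hands the job in; it is judged then, once.
Readings, each from a call of its own:
- r.current_t(): time.
- r.current_q(): joint angles.
- r.current_qvel(): joint speeds.
- r.current_effort(): joint torques, N m.
- r.current_tool_pos(): TCP position.
- r.current_ee_rot(): TCP orientation.
- r.current_contact_force(): force on the tool from outside, world axes, zero at the start.
- r.current_torque(): the same for the moment, N m.
- r.current_opening(): opening from 0.0 (shut) to 1.0 (fully open).
- r.current_finger_force(): force on a finger pad.
Only numpy, scipy, OpenCV 4.12 (cv2) and the standard library are available. Lean on these libraries where they do the work, as an engineer would, in place of code of your own. Each camera call takes 0.05 s, during which the arm holds its last target. There are 200 camera calls.

## Task

A customer has bought the little octagonal trinket boxes: put every one that is out (on the table or on the lid) into the free gift tray, the one without the sugar pot. Then close that tray with the inlaid lid, lowering its two holes over the brass pins until it rests flush on the rim, and drop a brass collar over each pin to hold it. Leave the sugar pot in its tray and the other stall goods alone.

Things in the scene. Friction and masses are not known exactly. Their poses are not given: they have to be found in the camera images.
- tray_a: dark wooden tray fixed to the table (both alike), 224 x 104 x 42 mm high. Origin: centre of underside, x along its length, z up. Inner floor at z = 6 mm, inner space 172 (x) by 84 (y) by 36 mm deep, long walls 10 mm, end blocks 26 mm thick. A brass locating pin on each end block at x = +-99 mm, y = 0: 10 mm thick, from the rim (z = 42) to z = 72 mm, its top 10 mm tapering to 4 mm
- tray_b: dark wooden tray fixed to the table (both alike), 224 x 104 x 42 mm high. Origin: centre of underside, x along its length, z up. Inner floor at z = 6 mm, inner space 172 (x) by 84 (y) by 36 mm deep, long walls 10 mm, end blocks 26 mm thick. A brass locating pin on each end block at x = +-99 mm, y = 0: 10 mm thick, from the rim (z = 42) to z = 72 mm, its top 10 mm tapering to 4 mm
- lid: inlaid wooden lid plate for either tray, 224 x 104 x 12 mm, 0.32 kg; two through holes of 12.5 mm at x = +-99 mm, y = 0; bar handle on top in the middle, 70 mm along x, 16 mm wide (y), from z = 12 to 42 mm. Origin: centre of underside, x along its length, z up. Either way round fits. Starts flat on the table; a trinket box may stand on it
- sugar_pot: round pewter sugar pot, 58 mm across, 62 mm tall, origin at the centre of its underside; it stands in the tray that is already taken and must stay there
- tray_a_pin1 (a point): on the axis of tray_a's pin at x = -99 mm, 60 mm above the tray's origin: where a collar's middle comes when it lies on the fitted lid
- tray_a_pin2 (a point): on the axis of tray_a's pin at x = +99 mm, 60 mm above the tray's origin: where a collar's middle comes when it lies on the fitted lid
- tray_b_pin1 (a point): on the axis of tray_b's pin at x = -99 mm, 60 mm above the tray's origin: where a collar's middle comes when it lies on the fitted lid
- tray_b_pin2 (a point): on the axis of tray_b's pin at x = +99 mm, 60 mm above the tray's origin: where a collar's middle comes when it lies on the fitted lid
- collar_1: plain brass collar (ring) lying flat on the table, 28 mm outside, 15 mm hole, 12 mm high, 35 g; origin at the centre of its underside, z along the hole; either collar fits either pin, either way up
- collar_1_mid (a point): middle of collar_1, on its axis, 6 mm above its origin
- collar_2: plain brass collar (ring) lying flat on the table, 28 mm outside, 15 mm hole, 12 mm high, 35 g; origin at the centre of its underside, z along the hole; either collar fits either pin, either way up
- collar_2_mid (a point): middle of collar_2, on its axis, 6 mm above its origin
- trinket_1: little inlaid wooden trinket box, a regular octagon 26 mm across flats (28 mm across corners), 24 mm tall, 30 g; origin at the centre of its underside, z up, flats square to its x and y axes (and every 45 degrees between). May be absent; starts standing on the table
- trinket_2: little inlaid wooden trinket box, a regular octagon 26 mm across flats (28 mm across corners), 24 mm tall, 30 g; origin at the centre of its underside, z up, flats square to its x and y axes (and every 45 degrees between). May be absent; starts standing on the table
- trinket_3: little inlaid wooden trinket box, a regular octagon 26 mm across flats (28 mm across corners), 24 mm tall, 30 g; origin at the centre of its underside, z up, flats square to its x and y axes (and every 45 degrees between). May be absent; starts standing on the table
- trinket_4: little inlaid wooden trinket box, a regular octagon 26 mm across flats (28 mm across corners), 24 mm tall, 30 g; origin at the centre of its underside, z up, flats square to its x and y axes (and every 45 degrees between). May be absent; starts standing on the table
- trinket_5: little inlaid wooden trinket box, a regular octagon 26 mm across flats (28 mm across corners), 24 mm tall, 30 g; origin at the centre of its underside, z up, flats square to its x and y axes (and every 45 degrees between). May be absent; if present it starts standing on the lid beside the handle
- teapot: pewter teapot, 118 mm tall, 92 mm body, handle and spout to 90 mm either side; origin at the centre of its underside; a bystander to leave alone
- flask_1: slim perfume flask, 34 mm across, 80 mm tall; origin at the centre of its underside; a bystander to leave alone
- flask_2: slim perfume flask, 34 mm across, 80 mm tall; origin at the centre of its underside; a bystander to leave alone
- inkpot_1: ink pot, 38 mm across, 34 mm tall; origin at the centre of its underside; a bystander to leave alone
- inkpot_2: ink pot, 38 mm across, 34 mm tall; origin at the centre of its underside; a bystander to leave alone
- bangle: brass bangle lying flat, 68 mm across, 10 mm high; origin at the centre of its underside; a bystander to leave alone

How it is judged:
By the outcome, as a careful person would: the job done as asked, in the order asked, and still so for the second after the job is handed in, with the robot touching nothing.
Of trinket_1, trinket_2, trinket_3, trinket_4, trinket_5 only 3 to 5 are there at a start; the rules pass over those that are not, and their reading is None.
At some moment in a run one of trinket_1, trinket_2, trinket_3, trinket_4, trinket_5, lid, collar_1, collar_2 may be knocked a few centimetres aside while the robot is not near it.
Once in a run the grip may slacken for a moment while it holds something.
It also fails if it takes over 210 s, if anything falls off the work surface, if the arm or the gripper's body presses on something with over 40 N, if the wrist force passes 120 N, or if a joint passes its speed limit or range.

## Working session

There is one attempt and no reset: what is moved stays moved. The work goes in short steps, each a Python script; the robot and the scene stay as the last script left them, time stands still between calls to the robot, and variables do not carry over. Pictures are saved under pics/ and viewed, at most 14 in all, crops included, and the job is handed in when it is done.

```bash
mkdir -p pics; cat > h.py <<'E'
import numpy as np, cv2
from cell import r, optics
from scipy.spatial.transform import Rotation as R
def save(im,name): cv2.imwrite('pics/'+name+'.png',im['pixels'][:,:,::-1])
def K(im): return np.array([[im['fx'],0,im['cx']],[0,im['fy'],im['cy']],[0,0,1.]])
def grab(name):
    if name=='wrist':
        T=np.eye(4);T[:3,:3]=R.from_quat(r.current_ee_rot()).as_matrix();T[:3,3]=r.current_tool_pos()
        im=optics.get_image(name);im['wc']=T@im['mount']
    else:
        im=optics.get_image(name);im['wc']=np.linalg.inv(im['camera_from_world'])
    return im
def ray(im,uv):
    p=cv2.undistortPoints(np.array([[uv]],float),K(im),np.array(im['D'],float))[0,0]
    return im['wc'][:3,3],im['wc'][:3,:3]@np.array([p[0],p[1],1])
def onz(im,uv,z):
    o,d=ray(im,uv);return o+d*(z-o[2])/d[2]
def cloud(im):
    h,w=im['depth'].shape
    uv=np.stack(np.meshgrid(np.arange(w),np.arange(h)),-1).reshape(-1,1,2).astype(float)
    p=cv2.undistortPoints(uv,K(im),np.array(im['D'],float))[:,0]
    d=im['depth'].reshape(-1,1)
    P=np.hstack([p*d,d])@im['wc'][:3,:3].T+im['wc'][:3,3]
    P[d[:,0]==0]=np.nan
    return P.reshape(h,w,3)
def down(yaw): # tool z down, tool y axis (closing) at angle yaw from world x
    y=np.array([np.cos(yaw),np.sin(yaw),0]);z=np.array([0,0,-1.]);x=np.cross(y,z)
    return R.from_matrix(np.stack([x,y,z],1)).as_quat()
E
python3 - <<'E'
from h import *
for n in('scene','side','wrist'):
    im=grab(n);save(im,n+'0');print(n,im['wc'].round(3).tolist(),im['fx'],im['D'])
print(r.finger_overhang,r.current_t(),R.from_quat(r.current_ee_rot()).as_matrix().round(3))
E
```

```text
scene [[-0.521, 0.524, -0.674, 1.339], [0.853, 0.34, -0.395, 0.454], [0.023, -0.781, -0.624, 0.77], [0.0, 0.0, 0.0, 1.0]] 535.303828844641 [-0.02145608  0.          0.          0.          0.        ]
side [[0.992, -0.099, 0.083, 0.522], [-0.13, -0.771, 0.624, -0.66], [0.003, -0.629, -0.777, 0.905], [0.0, 0.0, 0.0, 1.0]] 466.4569746723384 [0.03709472 0.         0.         0.         0.        ]
wrist [[0.302, -0.917, -0.262, 0.232], [-0.953, -0.29, -0.082, -0.504], [-0.001, 0.274, -0.962, 0.372], [0.0, 0.0, 0.0, 1.0]] 334.5021408532781 [-0.03884398  0.          0.          0.          0.        ]
0.022 0.15 [[ 0.954  0.301 -0.   ]
 [ 0.301 -0.954  0.001]
 [ 0.    -0.001 -1.   ]]
```

View pics/scene0.png

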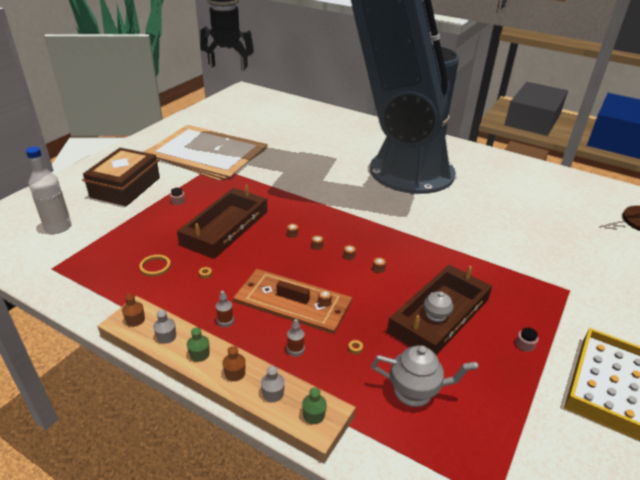

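View pics/side0.png

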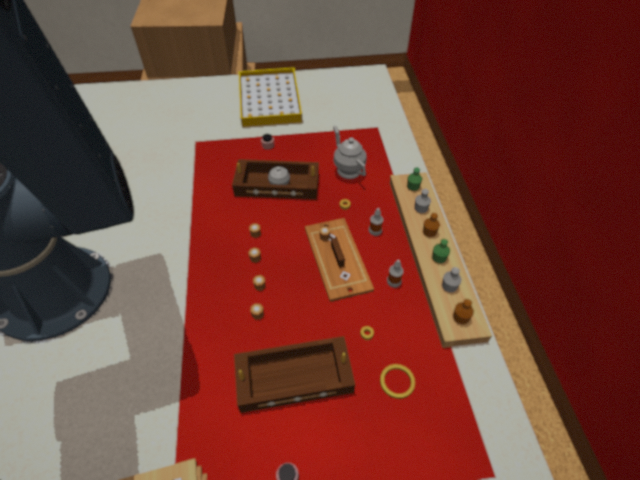

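The scene and side views show five trinkets. Four are in a row at side px (255,229), (254,254), (259,282), (257,310), and one is on the lid at (325,232). The free tray is at side px (295,375), the lid at (338,258), and the collars at (345,203) and (367,332). Next I'll triangulate rough positions.

```bash
python3 - <<'E'
from h import *
a,b=grab('scene'),grab('side')
ca,cb=cloud(a),cloud(b)
L={'t1':((379,264),(255,229)),'t2':((349,251),(254,254)),'t3':((317,241),(259,282)),'t4':((292,229),(257,310)),'t5':((325,297),(325,232)),
'c1':((356,346),(345,203)),'c2':((205,272),(367,332)),'pinA':((248,188),(241,373)),'pinB':((197,228),(345,353)),'lidmid':((294,291),(337,251)),'potpin1':((468,270),(238,165)),'potpin2':((417,320),(317,167)),'fl1':((224,308),(396,275)),'fl2':((295,336),(376,222)),'bang':((155,265),(397,380)),'ink':((177,195),(288,473)),'teapot':((417,375),(349,160))}
for k,(u,v) in L.items():
    o1,d1=ray(a,u);o2,d2=ray(b,v)
    s=np.linalg.lstsq(np.stack([d1,-d2],1),o2-o1,rcond=None)[0]
    p,q=o1+s[0]*d1,o2+s[1]*d2
    print(k,((p+q)/2).round(3),np.linalg.norm(p-q).round(4),'depth',ca[u[1],u[0]].round(3),cb[v[1],v[0]].round(3))
E
```

```text
t1 [0.461 0.114 0.015] 0.0017 depth [0.471 0.118 0.023] [0.461 0.105 0.027]
t2 [0.456 0.036 0.015] 0.0023 depth [0.467 0.04  0.023] [0.456 0.027 0.028]
t3 [ 0.463 -0.046  0.015] 0.0013 depth [ 0.476 -0.04   0.025] [ 0.464 -0.053  0.025]
t4 [ 0.456 -0.121  0.016] 0.0021 depth [ 0.467 -0.115  0.024] [ 0.456 -0.126  0.027]
t5 [0.632 0.073 0.027] 0.0005 depth [0.641 0.078 0.036] [0.63  0.065 0.037]
c1 [0.7   0.182 0.008] 0.0 depth [ 0.691  0.178 -0.002] [ 0.702  0.19  -0.   ]
c2 [ 0.686 -0.199  0.007] 0.0015 depth [ 0.681 -0.205  0.001] [ 0.686 -0.196  0.002]
pinA [ 0.422 -0.278  0.059] 0.0028 depth [ 0.426 -0.273  0.064] [ 0.424 -0.283  0.069]
pinB [ 0.625 -0.267  0.062] 0.0017 depth [ 0.626 -0.267  0.062] [ 0.626 -0.258  0.045]
lidmid [0.652 0.011 0.028] 0.0002 depth [0.66  0.016 0.036] [ 0.65  -0.001  0.043]
potpin1 [0.43  0.302 0.063] 0.0053 depth [0.438 0.301 0.066] [0.429 0.298 0.068]
potpin2 [0.635 0.268 0.068] 0.0041 depth [0.627 0.267 0.062] [0.64  0.292 0.043]
fl1 [ 0.773 -0.076  0.031] 0.0031 depth [ 0.783 -0.065  0.046] [ 0.77  -0.086  0.044]
fl2 [0.761 0.084 0.034] 0.0 depth [0.773 0.091 0.049] [0.758 0.073 0.046]
bang [ 0.725 -0.31   0.004] 0.0021 depth [ 0.724 -0.314  0.001] [ 0.726 -0.307 -0.002]
ink [ 0.496 -0.453  0.018] 0.0017 depth [ 0.508 -0.441  0.028] [ 0.495 -0.456  0.034]
teapot [0.731 0.313 0.041] 0.0019 depth [0.766 0.322 0.084] [0.724 0.279 0.07 ]
```

```bash
python3 - <<'E'
from h import *
import pickle
for n,p in (('w_tray',(.50,-.25,.30)),('w_row',(.47,0,.25)),('w_lid',(.64,0.0,.25))):
    r.move_to(p,down(-np.pi/2)); r.sleep(.2)
    im=grab('wrist');save(im,n);pickle.dump(im,open(n+'.pkl','wb'))
    print(n,r.current_t(),r.current_q().round(2) if hasattr(r.current_q(),'round') else r.current_q())
E
```

```text
w_tray 2.1 [-0.55  0.32  1.57 -0.    1.25  1.02]
w_row 3.3583 [-0.1   0.21  1.85 -0.    1.08  1.47]
w_lid 4.325 [-0.07  0.52  1.41  0.    1.22  1.5 ]
```

View pics/w_lid.png

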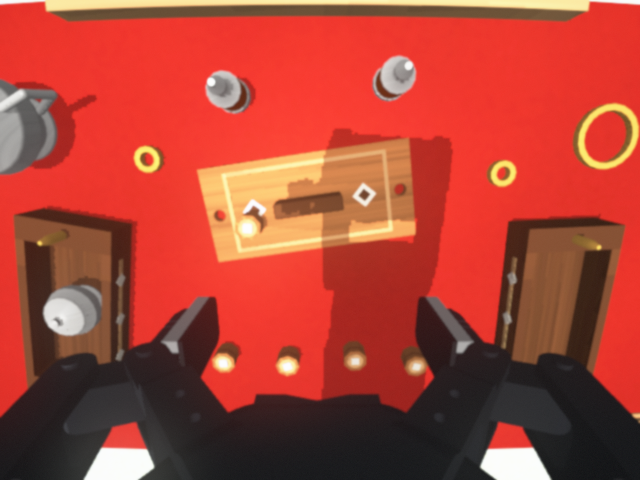

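View pics/w_tray.png

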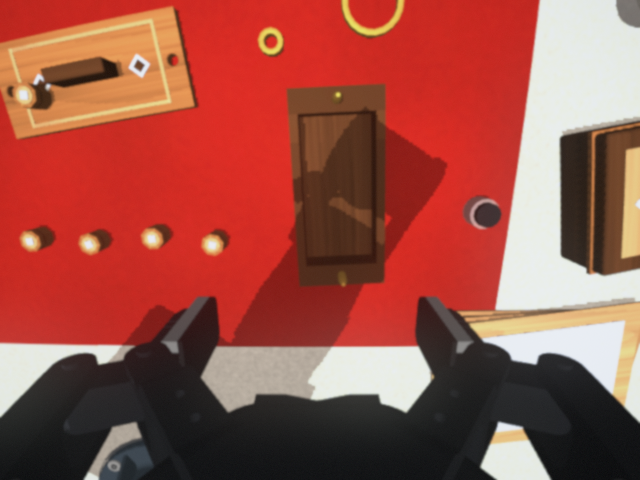

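w_lid shows the lid handle at (308,204), its holes at (220,216) and (400,188), trinket 5 at (248,228) and the collars at (147,159) and (503,174). w_tray shows the free tray empty, with pin tops at about (338,96) and (343,278).

```bash
cat >> h.py <<'E'
def rect(C,c,rad,z0,z1):
    m=(np.hypot(C[...,0]-c[0],C[...,1]-c[1])<rad)&(C[...,2]>z0)&(C[...,2]<z1)
    P=C[m][:,:2]
    if len(P)<8:return None
    (x,y),(w,h),a=cv2.minAreaRect((P*1000).astype(np.float32))
    if w<h:w,h,a=h,w,a+90
    return np.array([x/1000,y/1000]),(round(w,1),round(h,1)),(a+90)%180-90,len(P),np.median(C[m][:,2]).round(4),P.mean(0)
def blobs(im,zmin,zmax,C=None):
    """bright gold/any components by height"""
    C=cloud(im) if C is None else C
    m=((C[...,2]>zmin)&(C[...,2]<zmax)).astype(np.uint8)
    n,l,s,c=cv2.connectedComponentsWithStats(m)
    return [(C[l==i].mean(0).round(4),s[i,4]) for i in range(1,n) if s[i,4]>30]
E
python3 - <<'E'
from h import *
import pickle
I={n:pickle.load(open(n+'.pkl','rb')) for n in('w_tray','w_row','w_lid')}
C={n:cloud(i) for n,i in I.items()}
T={'t1':(.461,.114),'t2':(.456,.036),'t3':(.463,-.046),'t4':(.456,-.121)}
for n in C:
    print(n)
    for k,p in T.items(): print(k,rect(C[n],p,.03,.019,.032))
    print('t5',rect(C[n],(.632,.073),.02,.03,.042), 'table',np.nanmedian(C[n][...,2]))
    print('lid',rect(C[n],(.655,.013),.13,.008,.017));print('handle',rect(C[n],(.652,.011),.06,.037,.047))
    print('tray',rect(C[n],(.523,-.272),.13,.036,.05))
    for k,p in (('c1',(.70,.182)),('c2',(.686,-.199))): print(k,rect(C[n],p,.025,.007,.018))
i=I['w_lid']
print('lid',onz(i,(220,216),.012),onz(i,(400,188),.012),onz(i,(147,159),.006),onz(i,(503,174),.006))
i=I['w_tray'];print('pins',onz(i,(338,96),.072),onz(i,(343,273),.072),'t',[onz(i,u,.024) for u in((31,238),(90,241),(152,236),(213,242))])
E
python3 - <<'E'
import cv2
a=cv2.imread('pics/w_tray.png')
x=cv2.resize(a[70:300,270:410],None,fx=2.5,fy=2.5);b=cv2.imread('pics/w_row.png');y=cv2.resize(b[120:400,160:520],None,fx=1.2,fy=2.5*230/280/1)
import numpy as np
y=cv2.resize(b,(438,575))
cv2.imwrite('pics/comb.png',np.hstack([x,y[:575]]))
E
```

```text
w_tray
t1 (array([0.45980344, 0.11307568]), (27.4, 25.8), 87.89896392822266, 358, np.float64(0.0227), array([0.45977924, 0.11188694]))
t2 (array([0.45542465, 0.03562628]), (27.2, 25.0), -72.73345947265625, 358, np.float64(0.0228), array([0.45616023, 0.03460902]))
t3 (array([ 0.46256104, -0.04637695]), (27.5, 25.8), -87.43934893608093, 392, np.float64(0.0229), array([ 0.46288805, -0.0470717 ]))
t4 (array([ 0.45419418, -0.12131378]), (26.7, 26.3), 76.88275909423828, 381, np.float64(0.023), array([ 0.45449616, -0.12185485]))
t5 (array([0.62953882, 0.07138979]), (27.4, 25.7), 85.592041015625, 527, np.float64(0.0346), array([0.62940154, 0.07001627])) table 0.0003271803943794005
lid (array([0.65208368, 0.00881214]), (226.1, 105.5), -81.68280029296875, 15808, np.float64(0.0105), array([ 0.6541446 , -0.00233704]))
handle (array([0.64945508, 0.02067111]), (97.2, 19.1), -79.07700729370117, 1064, np.float64(0.0403), array([0.65156246, 0.0069236 ]))
tray (array([ 0.5205365 , -0.27559003]), (225.3, 104.7), 2.6662492752075195, 7079, np.float64(0.0408), array([ 0.53330616, -0.27585461]))
c1 None
c2
[... 2420 characters left out ...]
0429, -0.27265576]))
c1 (array([0.69903748, 0.17960757]), (27.6, 25.9), 89.64551544189453, 409, np.float64(0.0103), array([0.69914127, 0.17914771]))
c2 (array([ 0.6844339 , -0.19939371]), (27.0, 26.6), 63.41239929199219, 401, np.float64(0.0104), array([ 0.68473535, -0.19839631]))
lid [0.63764527 0.10531553 0.012     ] [ 0.66813296 -0.08904451  0.012     ] [0.69855025 0.18112063 0.006     ] [ 0.68322972 -0.20202506  0.006     ]
pins [ 0.61807664 -0.27135329  0.072     ] [ 0.43589014 -0.27989397  0.072     ] t [array([0.46343269, 0.10933788, 0.024     ]), array([0.45945764, 0.03237592, 0.024     ]), array([ 0.46581169, -0.04775364,  0.024     ]), array([ 0.45810289, -0.12301954,  0.024     ])]
```

View pics/comb.png

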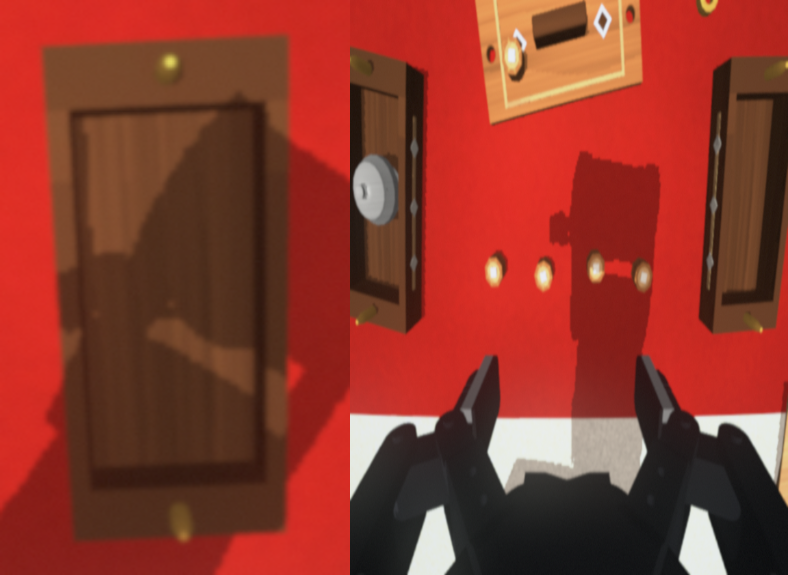

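The free tray's centre is at (0.5206, -0.2756), yaw 2.9°, and the lid's is at (0.6525, 0.0085), yaw 98.9°. The wrist depth readings agree to about 1 mm. I'll start with the first trinket.

```bash
cat >> h.py <<'E'
TC=np.array([.5206,-.2756]);TY=np.radians(2.9)
UX=np.array([np.cos(TY),np.sin(TY)]);UY=np.array([-UX[1],UX[0]])
def goto(x,y,z,yaw):
    for k in (0,np.pi):
        try: r.move_to((x,y,z),down(yaw+k));return
        except r.PlanningError as e: err=e
    raise err
def look(p,z0,z1,rad=.045,h=.2):
    goto(p[0]-.02,p[1],h,TY-np.pi/2) ; r.sleep(.1)
    return rect(cloud(grab('wrist')),p,rad,z0,z1)
def pick(p,yaw,z,op=.6,sq=40,up=.15):
    r.set_gripper(op)
    goto(p[0],p[1],z+.07,yaw)
    r.move_linear((p[0],p[1],z),vel=.1)
    r.set_gripper(0.,sq)
    o=r.current_opening()
    r.move_linear((p[0],p[1],up),vel=.15)
    print('grip',round(o,3),round(r.current_opening(),3),'F',np.round(r.current_finger_force(),1),'t',round(r.current_t(),1));return r.current_opening()
def trinket(p,slot,base=0.,yaw=TY-np.pi/2):
    q=look(p,base+.018,base+.032);print(q and q[:2]+q[4:])
    if q is None:return False
    if pick(q[0],yaw,base+.024)<.2: return False
    d=TC+UX*slot
    goto(d[0],d[1],.15,TY-np.pi/2)
    o=r.current_opening()
    if o<.2: print('lost',o);return False
    r.move_linear((d[0],d[1],.033),vel=.12)
    print('at place',round(r.current_opening(),3),'f',np.round(r.current_contact_force(),1))
    r.set_gripper(.5);r.move_linear((d[0],d[1],.15),vel=.2)
    print('done',round(r.current_t(),1));return True
E
python3 - <<'E'
from h import *
print(trinket((.4545,-.121),-.064))
goto(.46,-.25,.25,TY-np.pi/2);r.sleep(.1);save(grab('wrist'),'p1')
E
```

```text
(array([ 0.45430017, -0.12053448]), (26.2, 26.0), np.float64(0.0231), array([ 0.45467528, -0.12051879]))
grip 0.305 0.307 F 39.3 t 8.6
at place 0.303 f [-0.6 -0.3  0.6]
done 11.4
True
```

View pics/p1.png

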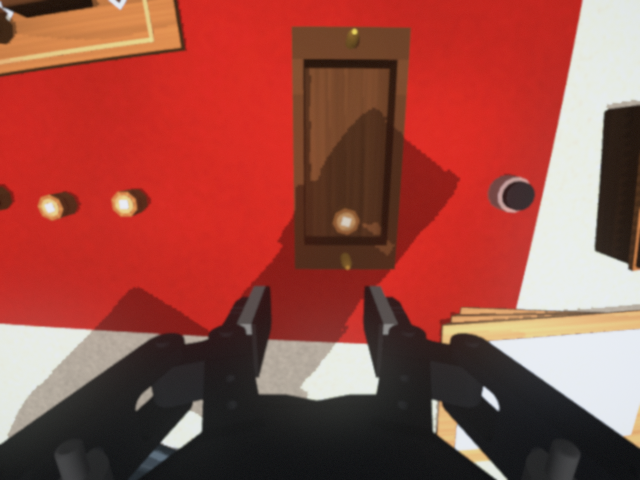

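The trinket is upright and centred in the tray at px (346,221), in the near slot. I'll do the rest of the row, stopping if one goes wrong.

```bash
python3 - <<'E'
from h import *
for p,s in (((.4625,-.046),-.032),((.4555,.036),0),((.4595,.113),.032)):
    if not trinket(p,s): print('FAIL',p);break
else:
    print(trinket((.6296,.0715),.064,.012,np.radians(8.7)))
goto(.48,-.22,.28,TY-np.pi/2);r.sleep(.1);save(grab('wrist'),'p2')
E
```

```text
(array([ 0.46273242, -0.04585807]), (25.8, 25.3), np.float64(0.023), array([ 0.46289916, -0.04575118]))
grip 0.295 0.292 F 39.2 t 16.0
at place 0.291 f [ 0.5  0.4 -0.1]
done 19.1
(array([0.45540445, 0.03617177]), (26.0, 25.9), np.float64(0.023), array([0.45565034, 0.03615091]))
grip 0.305 0.302 F 39.3 t 23.4
at place 0.307 f [ 0.4  0.2 -0.6]
done 26.8
(array([0.45956326, 0.11379273]), (26.0, 25.2), np.float64(0.0231), array([0.45978887, 0.11378558]))
grip 0.292 0.296 F 39.2 t 31.4
at place 0.292 f [-1.1 -0.   0.6]
done 35.0
(array([0.62661224, 0.06659303]), (83.1, 27.3), np.float64(0.0378), array([0.62622178, 0.06689178]))
grip 0.173 0.178 F 39.1 t 40.4
False
```

View pics/p2.png

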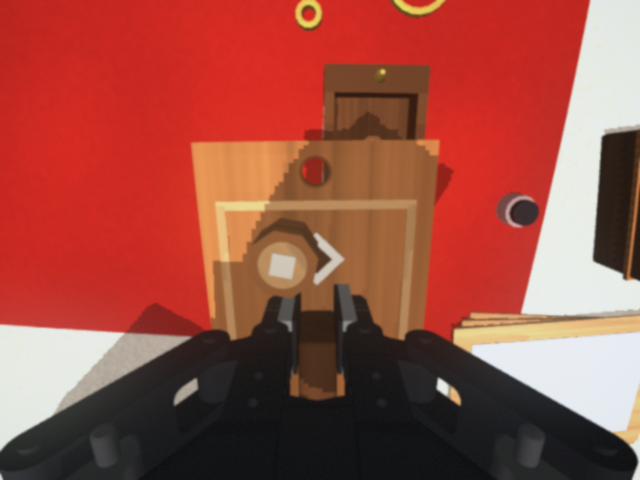

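p2 shows the gripper holding the lid by its handle, with trinket 5 still standing on it at px (282,265). My height window for trinket 5 let the handle in. I'll put the lid back where it was, slowly.

```bash
python3 - <<'E'
from h import *
print(r.current_tool_pos(),r.current_opening(),r.current_contact_force())
q=down(np.radians(8.7))
r.move_linear((.6,.03,.25),rot=q,vel=.12)
r.move_linear((.6266,.0666,.12),vel=.12)
r.move_linear((.6266,.0666,.05),vel=.08)
for z in np.arange(.048,.0355,-.002):
    r.move_linear((.6266,.0666,z),vel=.03);f=r.current_contact_force();print(z.round(3),np.round(f,1),round(r.current_opening(),3))
    if f[2]>6:break
r.set_gripper(.5);r.move_linear((.6266,.0666,.15),vel=.1)
goto(.58,.03,.22,TY-np.pi/2);r.sleep(.1)
import pickle;im=grab('wrist');save(im,'p3');pickle.dump(im,open('p3.pkl','wb'));print(r.current_t())
E
```

```text
[ 0.48037255 -0.21938717  0.27950643] 0.1759742661825183 [-0.44925956  0.01480195 -3.2669419 ]
0.048 [-0.5  0.1 -3.7] 0.176
0.046 [-0.1 -0.1 -3.7] 0.176
0.044 [ 0.9  0.6 -3.5] 0.172
0.042 [-0.3 -1.  -3.6] 0.176
0.04 [ 0.5 -0.4 -3.5] 0.176
0.038 [-0.1  0.  -3.7] 0.174
0.036 [-3.6  1.   6.8] 0.177
51.6667
```

View pics/p3.png

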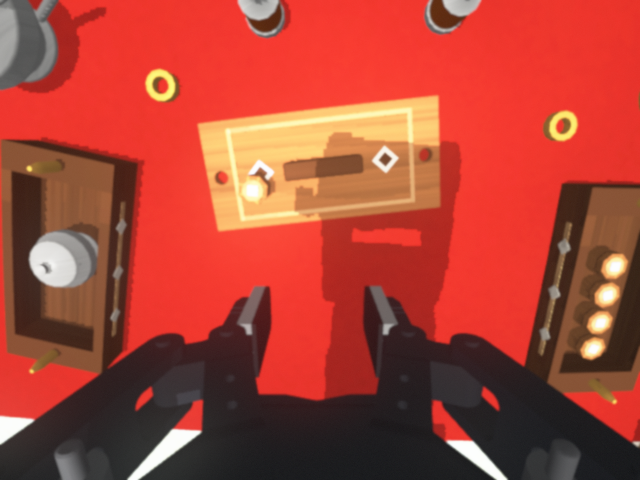

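p3 shows the lid flat on the table with trinket 5 upright on it at px (254,189). Four trinkets are upright in the tray on the right. Now I'll localise trinket 5 by colour and a tight radius.

```bash
cat >> h.py <<'E'
def lidpose(im,guess):
    C=cloud(im)
    m=(np.hypot(C[...,0]-guess[0],C[...,1]-guess[1])<.14)&(C[...,2]>.008)&(C[...,2]<.05)&(abs(C[...,1])<.16)
    n,l,s,_=cv2.connectedComponentsWithStats(m.astype(np.uint8));i=1+np.argmax(s[1:,4])
    return rect(C,guess,.14,.0085,.016) if n<2 else (lambda P:cv2.minAreaRect((P*1000).astype(np.float32)))(C[(l==i)&(C[...,2]<.017)][:,:2])
E
python3 - <<'E'
from h import *
import pickle
im=pickle.load(open('p3.pkl','rb'));C=cloud(im)
g=onz(im,(254,188),.036);print('t5 px',g, C[188,254])
for rad in (.017,.02,.024): print(rect(C,g[:2],rad,.030,.039))
h=[onz(im,u,.012)[:2] for u in((222,178),(426,154))]
d=h[0]-h[1];print('holes',h,'c',(h[0]+h[1])/2,np.degrees(np.arctan2(d[1],d[0])),np.hypot(*d))
print(lidpose(im,(h[0]+h[1])/2))
e=[onz(im,u,.042)[:2] for u in((284,168),(363,159))];print('handle',e)
E
```

```text
t5 px [0.61185401 0.08818031 0.036     ] [0.61186721 0.08816123 0.03610586]
(array([0.60955811, 0.08989936]), (26.2, 25.0), -2.5373611450195312, 687, np.float64(0.035), array([0.60999924, 0.08962042]))
(array([0.60955811, 0.08989936]), (26.2, 25.0), -2.5373611450195312, 687, np.float64(0.035), array([0.60999924, 0.08962042]))
(array([0.60955811, 0.08989936]), (26.2, 25.0), -2.5373611450195312, 687, np.float64(0.035), array([0.60999924, 0.08962042]))
holes [array([0.61697013, 0.12354827]), array([ 0.64979794, -0.07053319])] c [0.63338404 0.02650754] 99.60039882999494 0.19683820216468545
((633.136474609375, 27.353988647460938), (104.99098205566406, 225.1027069091797), 9.347071647644043)
handle [array([0.6312562 , 0.06105944]), array([ 0.64248314, -0.00688594])]
```

The lid had in fact been knocked about 3 cm before that grasp. It is now at (0.6333, 0.027), yaw 99.4°, with trinket 5 at (0.6096, 0.0899). I'll pick trinket 5, then look again at the lid and tray.

```bash
python3 - <<'E'
from h import *
import pickle
r.set_gripper(.6)
p=(.6097,.0898)
if .25<pick(p,np.radians(9.4),.036)<.36:
    d=TC+UX*.064
    goto(d[0],d[1],.15,TY-np.pi/2);print(r.current_opening())
    if r.current_opening()>.25:
        r.move_linear((d[0],d[1],.033),vel=.12);print(r.current_opening(),r.current_contact_force())
        r.set_gripper(.5);r.move_linear((d[0],d[1],.15),vel=.2)
for n,q in (('q_tray',(.47,-.26,.22)),('q_lid',(.59,.0,.22))):
    goto(*q,TY-np.pi/2);r.sleep(.15);im=grab('wrist');save(im,n);pickle.dump(im,open(n+'.pkl','wb'))
    C=cloud(im)
    if n=='q_tray':print(rect(C,TC,.13,.036,.046), blobs(im,.026,.034))
    else:print(lidpose(im,(.633,.027)))
print(r.current_t())
a=cv2.imread('pics/q_tray.png');b=cv2.imread('pics/q_lid.png');cv2.imwrite('pics/q.png',np.hstack([a[:320,200:600],b[:320,120:520]]))
E
```

```text
grip 0.302 0.299 F 39.3 t 55.6
0.3000551244086621
0.3018182985977621 [-0.29351987 -0.32711088  0.24835865]
(array([ 0.52075446, -0.27569919]), (225.4, 104.8), 2.5727500915527344, 12114, np.float64(0.0407), array([ 0.53864783, -0.2747142 ])) [(array([ 0.6334, -0.001 ,  0.0299]), np.int32(265)), (array([ 0.5224, -0.2926,  0.03  ]), np.int32(774)), (array([ 0.5859, -0.2726,  0.029 ]), np.int32(825)), (array([ 0.5736, -0.2315,  0.0305]), np.int32(35)), (array([ 0.5066, -0.5619,  0.0297]), np.int32(1051)), (array([ 0.5527, -0.2741,  0.0289]), np.int32(760)), (array([ 0.5255, -0.233 ,  0.0299]), np.int32(41)), (array([ 0.5208, -0.2758,  0.029 ]), np.int32(700)), (array([ 0.4889, -0.2774,  0.0291]), np.int32(652)), (array([ 0.4939, -0.4531,  0.0322]), np.int32(829)), (array([ 0.4695, -0.2357,  0.03  ]), np.int32(41)), (array([ 0.4571, -0.2792,  0.0291]), np.int32(606))]
((633.1380615234375, 27.360328674316406), (105.13628387451172, 225.09178161621094), 9.337652206420898)
61.275
```

View pics/q.png

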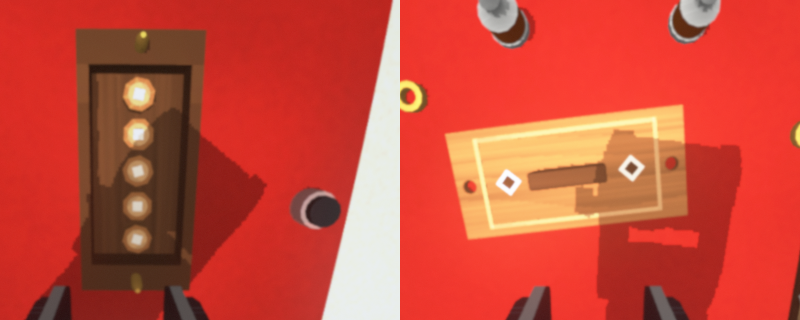

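All five trinkets stand upright in the tray, in one column at about x=138 in the left half of the picture. The lid is clear, with its holes at (469,186) and (671,163). Next I'll grasp the lid by the middle of its handle and carry it over the tray.

```bash
python3 - <<'E'
from h import *
import pickle
o=pick((.6326,.0273),np.radians(9.34),.036,op=.5,sq=90,up=.15)
assert o>.1
TY=np.radians(2.7)
r.move_linear((.57,-.12,.24),rot=down((np.radians(9.34)+TY-np.pi/2)/2),vel=.15)
r.move_linear((.520,-.2757,.20),rot=down(TY-np.pi/2),vel=.15)
r.sleep(.2);im=grab('wrist');save(im,'held');pickle.dump(im,open('held.pkl','wb'))
print(r.current_opening(),r.current_contact_force(),r.current_tool_pos(),r.current_t())
C=cloud(im);z=C[...,2];m=(abs(C[...,0]-.6)<.06)&(abs(C[...,1]+.275)<.08)&(z>.15)
print(np.median(z[m]),rect(C,(.6,-.272),.08,.168,.185))
cv2.imwrite('pics/held2.png',cv2.resize(im['pixels'][100:400,150:500,::-1],None,fx=2,fy=2))
E
```

```text
grip 0.169 0.169 F 87.8 t 65.1
0.16585649370716582 [ 0.08144242  0.01233367 -2.67123225] [ 0.52018958 -0.27536978  0.20013777] 67.9583
0.17406812700711785 (array([ 0.5779953 , -0.27263861]), (110.3, 105.0), 2.5929532051086426, 57825, np.float64(0.174), array([ 0.58628354, -0.27228649]))
```

View pics/held2.png

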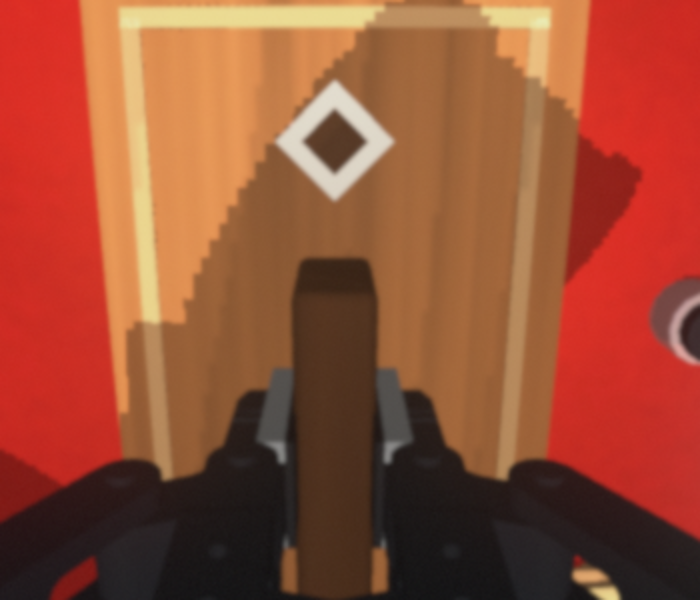

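The lid is held level and aligned to within about 0.5 mm of the tray's axis. I'll lower it step by step, watching the force.

```bash
python3 - <<'E'
from h import *
p=np.array([.520,-.2757])
r.move_linear((*p,.125),vel=.1)
for z in list(np.arange(.115,.082,-.004))+[.081,.0795,.0785,.078]:
    r.move_linear((*p,z),vel=.04);f=np.array(r.current_contact_force())
    print(round(z,4),f.round(1),np.round(r.current_torque(),2),np.round(r.current_tool_pos(),4))
    if abs(f[2])>20 or np.hypot(f[0],f[1])>20: break
print(r.current_opening(),r.current_t())
E
```

```text
0.115 [ 0.4 -1.3 -3.5] [-0.01 -0.03  0.  ] [ 0.5199 -0.2756  0.1148]
0.111 [ 0.5 -0.4 -3.2] [0.01 0.   0.05] [ 0.5199 -0.2756  0.1107]
0.107 [-0.2  0.6 -3.3] [-0.03 -0.01 -0.01] [ 0.5199 -0.2756  0.1067]
0.103 [-0.4 -0.4 -3.5] [-0.04 -0.02 -0.01] [ 0.5199 -0.2756  0.1027]
0.099 [ 0.6 -0.8 -3.1] [ 0.02 -0.   -0.03] [ 0.5199 -0.2756  0.0987]
0.095 [-0.1 -0.5 -3. ] [-0.04  0.   -0.02] [ 0.5199 -0.2756  0.0947]
0.091 [-0.3 -0.7 -2.5] [ 0.01 -0.02  0.06] [ 0.5199 -0.2756  0.0907]
0.087 [-0.4  0.3 -4.1] [ 0.01  0.   -0.04] [ 0.5199 -0.2756  0.0867]
0.083 [-1.  -0.2 -3.1] [ 0.03 -0.01  0.03] [ 0.5199 -0.2756  0.0827]
0.081 [ 0.7 -0.1 -3.7] [-0.01 -0.05  0.04] [ 0.5199 -0.2757  0.0809]
0.0795 [-0.1  0.1 -2.8] [ 0.02 -0.02  0.03] [ 0.52   -0.2757  0.0794]
0.0785 [-1.4  1.3  4.3] [ 0.11  0.32 -0.06] [ 0.5201 -0.2758  0.0789]
0.078 [-4.   2.1  9.6] [ 0.41  0.69 -0.04] [ 0.5201 -0.2758  0.0789]
0.17032555957576978 72.2583
```

```bash
python3 - <<'E'
from h import *
import pickle
r.set_gripper(.5);r.move_linear((.520,-.2757,.17),vel=.15)
goto(.58,.06,.25,TY-np.pi/2);r.sleep(.1)
im=grab('wrist');pickle.dump(im,open('c1.pkl','wb'));print('c1',rect(cloud(im),(.699,.18),.035,.006,.018))
goto(.55,-.22,.25,TY-np.pi/2);r.sleep(.1)
im=grab('wrist');save(im,'fit');pickle.dump(im,open('fit.pkl','wb'));C=cloud(im)
print('c2',rect(C,(.684,-.2),.035,.006,.018));print('lid',rect(C,TC,.13,.046,.062))
for s in (-.09,-.07,.07,.09):
    for t in (-.035,.035):
        c=TC+UX*s+UY*t;m=np.hypot(C[...,0]-c[0],C[...,1]-c[1])<.008;print(s,t,np.nanmedian(C[m][:,2]).round(4),m.sum())
for s in (-.099,.099): print('pin',rect(C,TC+UX*s,.012,.060,.08))
print(r.current_t())
cv2.imwrite('pics/fit2.png',np.hstack([im['pixels'][:,200:520,::-1],cv2.resize(grab('side')['pixels'][310:430,210:380,::-1],None,fx=2.8,fy=4)[:480]]))
E
```

```text
c1 (array([0.69874176, 0.1793551 ]), (27.4, 26.9), 54.53684616088867, 498, np.float64(0.01), array([0.69857776, 0.17905135]))
c2 (array([ 0.6838739 , -0.20015047]), (27.7, 25.8), 0.8718228936195374, 462, np.float64(0.0102), array([ 0.6836607 , -0.19982218]))
lid (array([ 0.52034583, -0.27618549]), (224.6, 104.9), 2.7229487895965576, 18365, np.float64(0.0528), array([ 0.54445726, -0.27143768]))
-0.09 -0.035 nan 0
-0.09 0.035 0.0527 148
-0.07 -0.035 0.0531 12
-0.07 0.035 0.0528 163
0.07 -0.035 0.0528 230
0.07 0.035 0.0528 230
0.09 -0.035 0.0528 235
0.09 0.035 0.0528 241
pin (array([ 0.42258875, -0.27709775]), (6.7, 3.6), 17.64198112487793, 29, np.float64(0.0652), array([ 0.42328095, -0.27717313]))
pin (array([ 0.61960071, -0.27073007]), (9.0, 8.6), -86.7702009677887, 96, np.float64(0.0657), array([ 0.6197836, -0.2700084]))
76.1167
  return np.nanmean(a, axis, out=out, keepdims=keepdims)
```

View pics/fit2.png

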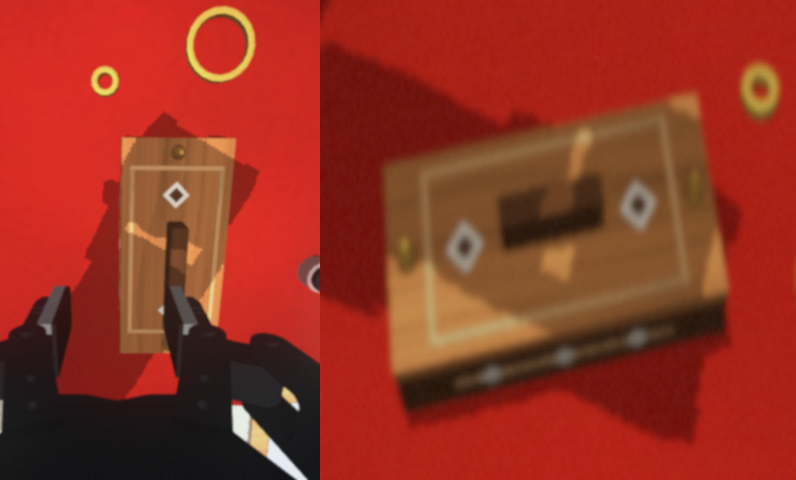

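The lid is flush: its top reads 0.0528 all round, against 0.0407 for the rim earlier (12 mm thickness), and both pins come through it at about (179,152) and (165,344). Next, the collars.

```bash
cat >> h.py <<'E'
PC=np.array([.520,-.2758]);PY=np.radians(2.7);PX=np.array([np.cos(PY),np.sin(PY)])
def collar(c,s):
    o=pick(c,PY-np.pi/2,.0235,op=.6,sq=50,up=.17)
    if not .25<o<.4: return False
    d=PC+PX*s
    goto(d[0],d[1],.17,PY-np.pi/2);print('arr',r.current_opening())
    if not .25<r.current_opening()<.4: return False
    r.move_linear((*d,.105),vel=.1)
    for z in (.100,.096,.092,.088,.084,.081,.079,.0782):
        r.move_linear((*d,z),vel=.05);f=np.array(r.current_contact_force())
        if np.linalg.norm(f)>4: print(z,f.round(1))
        if np.linalg.norm(f)>15: break
    print('open',r.current_opening(),np.round(r.current_tool_pos(),4))
    r.set_gripper(.55);r.move_linear((*d,.17),vel=.15);print(round(r.current_t(),1));return True
E
python3 - <<'E'
from h import *
print(collar((.683,-.2001),.099))
goto(.53,-.2,.25,TY-np.pi/2);r.sleep(.1);im=grab('wrist');C=cloud(im)
print(rect(C,PC+PX*.099,.02,.060,.069))
cv2.imwrite('pics/k1.png',cv2.resize(im['pixels'][60:360,220:520,::-1],None,fx=2,fy=2))
E
```

```text
grip 0.298 0.296 F 49.1 t 79.6
arr 0.2875149665082066
0.0782 [-0.8  1.4  3.7]
open 0.2891615465649758 [ 0.619  -0.2712  0.0785]
84.0
True
(array([ 0.61987177, -0.27087524]), (26.9, 26.6), 29.4979248046875, 683, np.float64(0.0644), array([ 0.61994068, -0.27069992]))
```

View pics/k1.png

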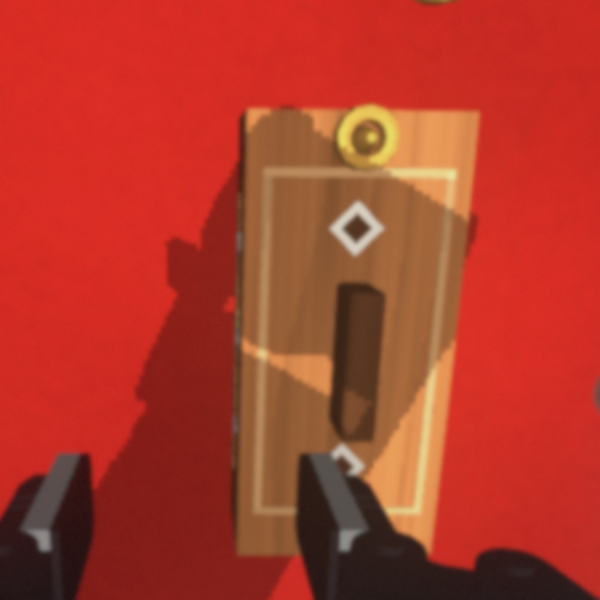

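The first collar sits flat over the far pin at px (367,136), with its top at 0.064. I'll look again at the second collar and then fit it.

```bash
python3 - <<'E'
from h import *
q=look((.6985,.1793),.006,.018,rad=.05);print(q)
if q and 24<q[1][1] and q[1][0]<31: print(collar(q[0]-[.0008,0],-.099))
goto(.44,-.2,.25,TY-np.pi/2);r.sleep(.1);im=grab('wrist');C=cloud(im)
for s in(-.099,.099):print(rect(C,PC+PX*s,.02,.060,.069))
cv2.imwrite('pics/k2.png',np.hstack([im['pixels'][:300,200:560,::-1],cv2.resize(grab('side')['pixels'][310:430,210:380,::-1],(425,300))]))
E
```

```text
(array([0.69860022, 0.18003424]), (27.5, 26.4), 50.16228485107422, 499, np.float64(0.0106), array([0.69903817, 0.18030074]))
grip 0.297 0.293 F 49.1 t 89.4
arr 0.29631613344538094
0.0782 [-2.5  1.1  5.2]
open 0.2920425704497301 [ 0.4212 -0.2805  0.0785]
95.3
True
(array([ 0.42176608, -0.28032202]), (27.3, 26.8), -40.66268539428711, 563, np.float64(0.0645), array([ 0.42257723, -0.27994351]))
(array([ 0.6169389 , -0.27094177]), (27.1, 22.3), -85.68530082702637, 761, np.float64(0.0642), array([ 0.61721953, -0.270751  ]))
```

View pics/k2.png

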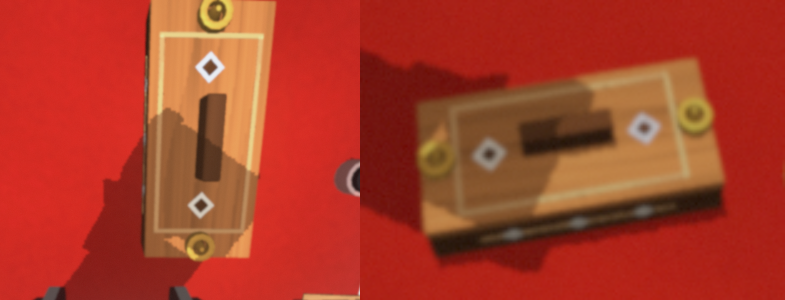

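Both collars are seated flat over their pins, at px (216,13) and (200,246), and the lid is flush. I'll hand the job in.

```bash
python3 - <<'E'
from h import *
print(r.current_t(),r.hand_in())
E
```

```text
the job is handed in; nothing more can be done
96.0167 None
```

The job is handed in at 96 s: all five trinket boxes are in the free tray, the lid is flush over its pins and a collar is on each; along the way I once lifted the lid by its handle by mistake, with a box still on it, and set it back.

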